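Press the food box's lid home along its rim

TASK

The lid of the steel food box has only been laid on and sits crooked. Starting along the edge nearest you and going on round by the right, far and left edges, run your closed fingertips along its raised rim, keeping contact, and press it down all the way until the skirt is home on the box's bead at every corner. Press on the rim only, never on the thin sunken middle, with moderate pressure; do not shove, tip or lift the box, and leave the other things where they stand.

Things in the scene. Friction and masses are not known exactly. Their poses are not given: they have to be found in the camera images.
- food_box: full stainless-steel food box, 1.2 to 2 kg, loose on the worktop, 133 mm (its x) by 187 mm (its y) at the bead and narrower below; origin at the centre of its underside, z up. A horizontal bead runs round the wall with its top 56 mm above the origin: the bottom edge of the lid's skirt comes to rest on it.
- lid: stiff white press-on lid, 136 x 190 mm, corner radius 14 mm, with a raised flat-topped rim 20 mm wide and a skirt 14 mm deep all round. It sits crooked, its skirt 2 to 10 mm above the bead; a tight friction fit that stays where it is pushed and cannot come off. Pressing it down at one place takes 4 to 10 N, then it stops firmly on the bead. Origin: that of the box when home.
- lid_panel: thin sunken middle of the lid inside the rim, 96 x 150 mm, its surface 6 mm below the rim's top (with ridges up to 1.5 mm); moves with the lid and must not be pressed. Origin as lid.
- rim_near_left (a point): point on top of the lid's rim at its near left corner (seen from the robot), on the rim's centre line, 10 mm in from both outer edges: box frame x -58 mm, y +85 mm; 70 mm above the box's origin when that corner is home, higher before
- rim_near_right (a point): point on top of the lid's rim at its near right corner (seen from the robot), on the rim's centre line, 10 mm in from both outer edges: box frame x -58 mm, y -85 mm; 70 mm above the box's origin when that corner is home, higher before
- rim_far_right (a point): point on top of the lid's rim at its far right corner (seen from the robot), on the rim's centre line, 10 mm in from both outer edges: box frame x +58 mm, y -85 mm; 70 mm above the box's origin when that corner is home, higher before
- rim_far_left (a point): point on top of the lid's rim at its far left corner (seen from the robot), on the rim's centre line, 10 mm in from both outer edges: box frame x +58 mm, y +85 mm; 70 mm above the box's origin when that corner is home, higher before
- rim_near (a point): point on top of the lid's rim, on its centre line, at the middle of the long edge nearest the robot: box frame x -58 mm, y 0; 70 mm above the box's origin when home
- rim_right (a point): point on top of the lid's rim, on its centre line, at the middle of the short edge on the right: box frame x 0, y -85 mm; 70 mm above the box's origin when home
- rim_far (a point): point on top of the lid's rim, on its centre line, at the middle of the long edge farthest from the robot: box frame x +58 mm, y 0; 70 mm above the box's origin when home
- rim_left (a point): point on top of the lid's rim, on its centre line, at the middle of the short edge on the left: box frame x 0, y +85 mm; 70 mm above the box's origin when home
- mug: white stoneware mug, 82 mm wide, 94 mm tall, with a handle; origin at its underside; a bystander
- jam_jar: jam jar with a green lid, 62 mm wide, 86 mm tall; origin at its underside; a bystander
- salt_shaker: salt shaker, 44 mm wide, 90 mm tall; origin at its underside; a bystander
- spice_jar: spice jar with a dark cap, 44 mm wide, 96 mm tall; origin at its underside; a bystander

How it is judged (in metres and radians):
On the way, in this order (a step that is already met when the one before it is completed fails the run):
1. the fingertips press on the rim at the middle of the near edge (TCP within 15 mm of it from above, touching with over 0.5 N) (horizontal distance between the grasp point and rim_near below 0.015 m and contact force between the fingers and lid above 0.5 N), for 0.05 s.
2. the fingertips press on the rim at the middle of the right edge (TCP within 15 mm of it from above, touching with over 0.5 N) (horizontal distance between the grasp point and rim_right below 0.015 m and contact force between the fingers and lid above 0.5 N), for 0.05 s.
3. the fingertips press on the rim at the middle of the far edge (TCP within 15 mm of it from above, touching with over 0.5 N) (horizontal distance between the grasp point and rim_far below 0.015 m and contact force between the fingers and lid above 0.5 N), for 0.05 s.
4. the fingertips press on the rim at the middle of the left edge (TCP within 15 mm of it from above, touching with over 0.5 N) (horizontal distance between the grasp point and rim_left below 0.015 m and contact force between the fingers and lid above 0.5 N), for 0.05 s.
At the end, for the whole second after the job is handed in: All four corners of the lid's rim are home: each rim corner point is less than 71.5 mm above the box's origin (70 mm is fully home, so within 1.5 mm). The box stands upright (within 0.03 rad) and at rest (z of each of rim_near_left, rim_near_right, rim_far_right, rim_far_left in the frame of food_box below 0.0715 m and angle between food_box's own z axis and vertical below 0.03 rad and linear speed of food_box below 0.01 m/s); the robot touches nothing.
It fails at once if the sunken middle of the lid is pressed (over 3 N) (contact force between anything else and lid_panel above 3 N).
It fails at once if the lid is pressed with more than 40 N (contact force between any of the fingers, the arm and lid above 40 N).
It fails at once if the box is shoved more than 30 mm (distance of food_box from where it was at the start of the episode above 0.03 m).
It fails at once if the box is lifted (underside more than 10 mm above the worktop) or tipped (over 0.12 rad) (height (world z) of food_box above 0.01 m or angle between food_box's own z axis and vertical above 0.12 rad).
It fails at once if one of the other things is moved more than 20 mm (distance of any of mug, jam_jar, salt_shaker, spice_jar from where it was at the start of the episode above 0.02 m).
It also fails if it takes over 64 s, if anything falls off the work surface, if the arm or the gripper's body presses on something with over 40 N, if the wrist force passes 120 N, or if a joint passes its speed limit or range.

ROBOT

A 6-joint arm with a two-finger parallel gripper is mounted at the origin on a cart in front of the work surface, level with it; the furniture and walls round the work are solid. World frame = base frame: x ahead of the robot, y to its left, z up, the work surface at z = 0. Lengths are in mm, angles in rad, forces in N, time in s.
With the tool pointing down it reaches from about 400 to 925 mm from the base axis. Payload 12.5 kg.
Tool frame: the origin (TCP) lies between the finger pads, 19 mm behind the fingertips; this is the grasp point; z points along the fingers, y is the line along which they close (so a half turn about z gives the same grasp; the last joint's range is limited). The gripper opens to 95 mm and grips with 3 to 60 N. Pads are 20 mm wide; open, the fingers measure 119 mm over their backs; the gripper's body (75 mm by 180 mm) begins 59 mm behind the grasp point.
Start: joints at [-1.282, 0.491, 1.559, -0, 1.092, -0.106], TCP at [240.413, -576.928, 233.461] pointing down, gripper open.
Joint ranges: [-3.1, 3.1], [-0.84, 2.19], [0.05, 2.79], [-1.13, 4.28], [0.06, 2.93], [-2.69, 2.69]. Speed limits (rad/s): [2.22, 2.22, 2.79, 3.14, 3.14, 3.14].

INTERFACE

Orientations are given as [roll, pitch, yaw] about the fixed x, y, z axes, in that order (R = Rz(yaw) Ry(pitch) Rx(roll)).
In Python, from cell import state, read_camera, job_done gives the robot as it stands.
- The arm moves only by the tool drive_tool, never from a script. Its argument "targets" is a list of rows, each an object with "jaw": the opening, from 0 (shut) to 1 (fully open); "travel": the shift along the tool's x, y, z in m, a list of three; "twist": the turn about the tool's z in rad. In form: [{"jaw": jaw, "travel": [tx, ty, tz], "twist": twist}, ...]. A call has 1 to 8 rows; each row is the pose to reach, as a shift and turn from the pose commanded when the call began, along the tool's axes at that moment; what a row does not reach only later rows make up. A row lasts 1/12 s, in which the tool goes at most 41.7 mm and 7.16 degrees, less where a joint would pass 70% of its speed; a pose out of reach is approached as far as the arm can. A call with a gripper value outside its range is refused whole. The fingers move at their own pace and stop on an object; the grip force is fixed at half the most. Time passes only in rows, so rows that repeat a pose let the fingers close. It gives the time, the measured TCP pose, the force, the opening and the grip force at its end, in the units of the state.
- state(): the state, without advancing time (a new reading comes with each control period).
- read_camera(name): name is "side" or "top" or "wrist"; returns a dict with "frame" (384x512x3 uint8, red, green, blue), "fx", "fy", "cx", "cy" (pixels), "k1" (the pictures are not rectified: a ray, as slopes to the right and down, at radius r is drawn at 1 + k1 r^2 times it, then the intrinsics apply), "R" (3x3) and "t" (3): a world point X has camera coordinates R X + t. Camera axes: x right, y down, z forward; pixel columns grow to the right and rows downward; lengths in mm; the calibration is good to about 2 mm. A picture is of the moment at which its call begins. There is no depth.
- job_done(): hands the job in; it is judged then, once.
The state is a dict: "t": time; "joints": joint angles; "qvel": joint speeds; "tau": joint torques, N m; "eef_pos": TCP position; "tcp_rot": TCP orientation; "ft_force": force on the tool from outside, world axes, zero at the start; "moment": the same for the moment, N m; "opening": opening from 0.0 (shut) to 1.0 (fully open); "grip_force": force on a finger pad.
Only numpy, scipy, OpenCV 4.12 (cv2) and the standard library are available. Lean on these libraries where they do the work, as an engineer would, in place of code of your own. Each camera call takes 0.05 s, during which the arm holds its last target. There are 200 camera calls.

## Working session

There is one attempt and no reset: what is moved stays moved. The work goes in short steps, Python scripts to look and compute and a tool call to move; the robot and the scene stay as the last step left them, time stands still between calls to the robot, and variables do not carry over. Pictures are saved under pics/ and viewed, at most 10 in all, crops included, and the job is handed in when it is done.

Besides the shell and the picture viewer there is one more tool, called after "Call:" in YAML: its name, and indented under it one key for each argument. drive_tool: Moves the arm, as the interface text tells. Its arguments: {"type":"object","properties":{"targets":{"type":"array"}},"required":["targets"]}

```bash
mkdir -p pics; python3 - <<'E'
from cell import state, read_camera
import cv2,pickle
s=state();print(s)
d={}
for n in("top","side"):
    c=read_camera(n);d[n]=c
    cv2.imwrite(f"pics/{n}0.png",cv2.resize(c["frame"][...,::-1],(768,576),interpolation=cv2.INTER_CUBIC))
    print(n,c["fx"],c["cx"],c["cy"],c["k1"],c["R"],c["t"])
pickle.dump(d,open("cams.pkl","wb"))
E
```

```text
{'t': 0.0, 'joints': array([-1.28158797e+00,  4.91577626e-01,  1.55946473e+00, -4.88727759e-05,
        1.09173684e+00, -1.05611841e-01]), 'qvel': array([-0.00021914, -0.00070184, -0.00107957, -0.00011441, -0.00090683,
        0.00099165]), 'tau': array([ 2.47409749e-03, -6.12635851e+01, -2.58178121e+01,  6.93100621e-02,
        4.82236978e-02, -6.92578283e-05]), 'eef_pos': array([ 240.3364425 , -576.68286261,  232.84526418]), 'tcp_rot': array([-3.14040816e+00, -8.19769986e-05,  3.94842704e-01]), 'ft_force': array([0.59849601, 0.12801928, 0.04805469]), 'moment': array([0.00679134, 0.01866402, 0.08218645]), 'grip_force': 0.0, 'opening': 1.0012465808948559}
top 447.35274813012074 251.4815142892396 186.87276052608811 -0.07851070266154625 [[-0.0272046  -0.99956513  0.0113779 ]
 [-0.98809443  0.02516476 -0.1517766 ]
 [ 0.15142428 -0.01537146 -0.98834933]] [-132.17593121  502.81568295 1249.21729257]
side 374.3209177222174 258.0837385352142 197.43063882227017 -0.09049212719248843 [[ 0.98266573 -0.18479416 -0.01480452]
 [-0.10952449 -0.51426459 -0.85060938]
 [ 0.14957421  0.83748615 -0.52558968]] [-527.88327403   52.86641492 1397.01953998]
```

View pics/top0.png

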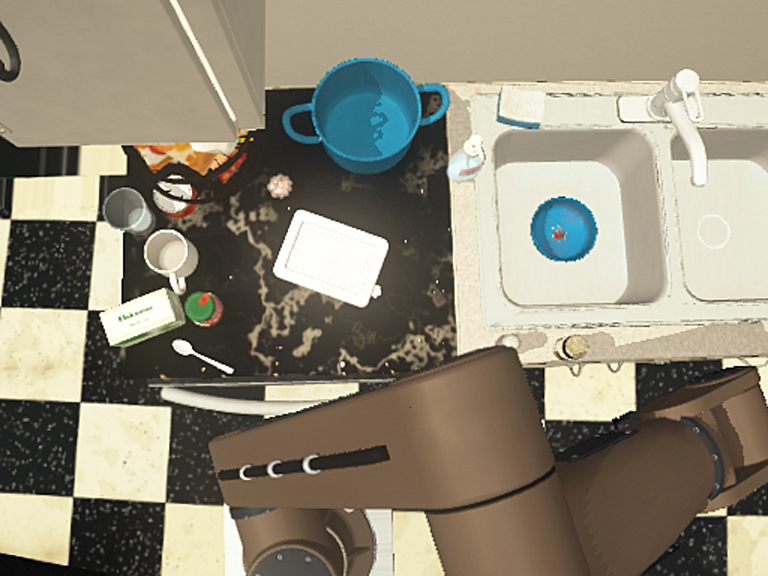

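View pics/side0.png

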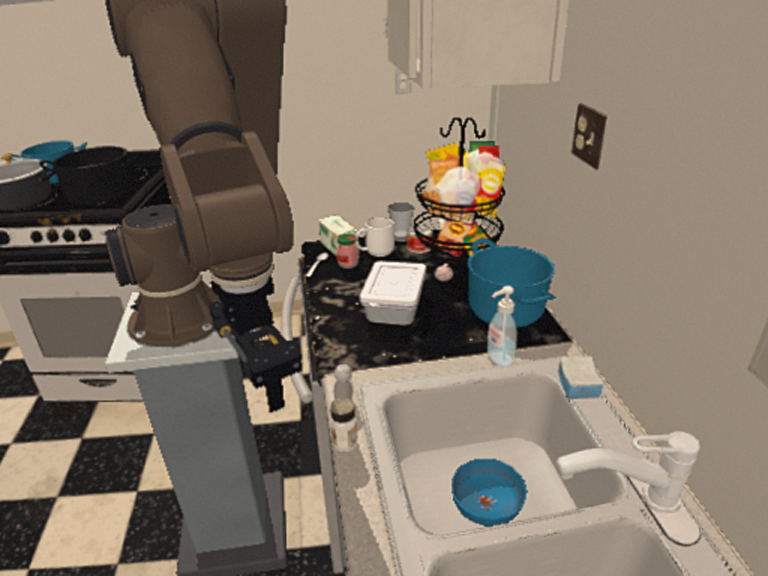

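```bash
python3 - <<'E'
import cv2,pickle,numpy as np
d=pickle.load(open("cams.pkl","rb"))
a=d["top"]["frame"][130:215,170:270,::-1]; b=d["side"]["frame"][165:225,230:295,::-1]
a=cv2.resize(a,None,fx=5,fy=5,interpolation=cv2.INTER_CUBIC);b=cv2.resize(b,None,fx=4.6,fy=4.6,interpolation=cv2.INTER_CUBIC)
h=np.zeros((max(a.shape[0],b.shape[0]),a.shape[1]+b.shape[1],3),np.uint8);h[:a.shape[0],:a.shape[1]]=a;h[:b.shape[0],a.shape[1]:]=b
print(h.shape);cv2.imwrite("pics/crop1.png",h)
E
```

```text
(425, 799, 3)
```

View pics/crop1.png

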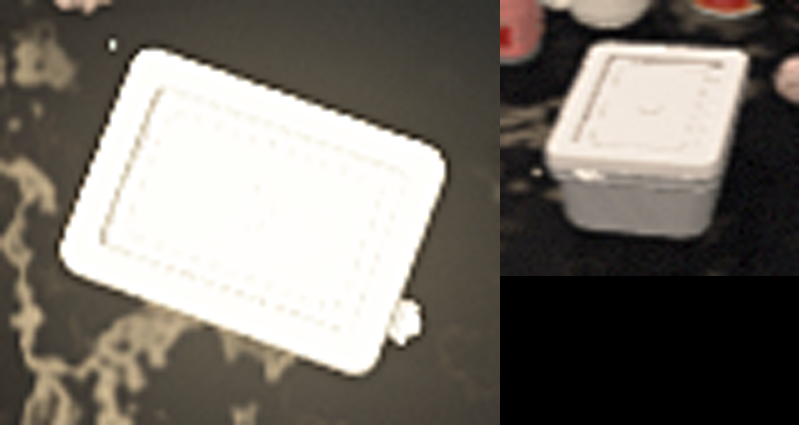

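```bash
cat > h.py <<'E'
import cv2,pickle,numpy as np
def proj(c,X):
    P=np.atleast_2d(X)@c["R"].T+c["t"]; s=P[:,:2]/P[:,2:]
    s=s*(1+c["k1"]*(s**2).sum(1,keepdims=True))
    return s*[c["fx"],c["fy"]]+[c["cx"],c["cy"]]
def outline(p,z,hx=68,hy=95,r=14):
    a=np.linspace(0,np.pi/2,8);q=[]
    for k,(sx,sy) in enumerate([(1,1),(-1,1),(-1,-1),(1,-1)]):
        q+=[(sx*(hx-r)+r*np.cos(t+k*np.pi/2),sy*(hy-r)+r*np.sin(t+k*np.pi/2)) for t in a]
    q=np.array(q);c,s=np.cos(p[2]),np.sin(p[2])
    zz=z+q@np.array(p[3:5]) if len(p)>3 else np.full(len(q),z)
    return np.c_[q@np.array([[c,s],[-s,c]])+p[:2],zz]
E
python3 - <<'E'
from h import *
from scipy.optimize import least_squares
d=pickle.load(open("cams.pkl","rb"));c=d["top"];s=4
g=cv2.resize(cv2.cvtColor(c["frame"],cv2.COLOR_RGB2GRAY),None,fx=s,fy=s,interpolation=cv2.INTER_CUBIC)
m=(g>165).astype(np.uint8);m=cv2.morphologyEx(m,cv2.MORPH_OPEN,cv2.getStructuringElement(2,(61,61)))
n,l,st,ce=cv2.connectedComponentsWithStats(m)
k=[i for i in range(1,n) if l[int(171.5*s),int(220.5*s)]==i][0];print(st[k])
ct=max(cv2.findContours((l==k).astype(np.uint8),0,1)[0],key=len)[:,0]
px=(ct+.5)/s-.5
def res(p,z=76):
    o=np.vstack([proj(c,outline(p,z)),proj(c,outline(p,z-14))])
    h=cv2.convexHull(o.astype(np.float32))
    return np.array([cv2.pointPolygonTest(h,(float(a),float(b)),True) for a,b in px])
for z in (72,76,80):
    r=least_squares(res,[620,40,-.3],x_scale=[10,10,.1],diff_step=1e-4,loss="soft_l1",f_scale=.5,args=(z,));f=res(r.x,z)
    print(z,r.x,f.mean(),f.std())
p=r.x
b=d["side"];im=cv2.resize(b["frame"][...,::-1],None,fx=8,fy=8,interpolation=cv2.INTER_CUBIC)
im2=cv2.resize(c["frame"][...,::-1],None,fx=8,fy=8,interpolation=cv2.INTER_CUBIC)
for cam,I in((b,im),(c,im2)):
  for z,col,hx,hy in((70,(0,0,255),68,95),(64,(0,200,0),48,75)):
    cv2.polylines(I,[np.int32(proj(cam,outline(p,z,hx,hy))*8+4)],1,col,1)
a=im[1320:1850,1840:2360];a=cv2.resize(a,(400,408));e=cv2.resize(im2[1040:1720,1360:2160],(400,340))
o=np.zeros((408,800,3),np.uint8);o[:,:400]=a;o[:340,400:]=e
cv2.imwrite("pics/ov.png",o)
E
```

```text
[  732   563   301   253 50778]
72 [ 5.40742666e+02 -5.79892822e+01 -3.72343677e-01] 0.26479323342398703 0.4122741339973499
76 [ 5.39950310e+02 -5.82753675e+01 -3.71520269e-01] 0.3567246561595241 0.4222475697870028
80 [ 5.39155355e+02 -5.85728552e+01 -3.71070365e-01] 0.4492580042712545 0.43345235817893185
```

View pics/ov.png

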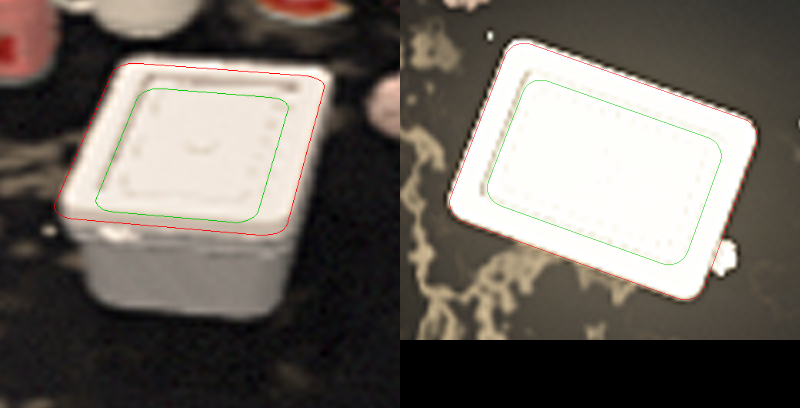

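Call:
drive_tool:
  targets:
    - {"jaw": 0, "travel": [0.03, -0.023, -0.0075], "twist": 0.1}
    - {"jaw": 0, "travel": [0.06, -0.046, -0.015], "twist": 0.2}
    - {"jaw": 0, "travel": [0.09, -0.069, -0.023], "twist": 0.3}
    - {"jaw": 0, "travel": [0.12, -0.092, -0.03], "twist": 0.4}
    - {"jaw": 0, "travel": [0.15, -0.115, -0.038], "twist": 0.5}
    - {"jaw": 0, "travel": [0.18, -0.138, -0.045], "twist": 0.6}
    - {"jaw": 0, "travel": [0.21, -0.16, -0.052], "twist": 0.7}
    - {"jaw": 0, "travel": [0.238, -0.182, -0.06], "twist": 0.766}

```text
t: 0.77
eef_pos: [390.7, -315.5, 293.6]
tcp_rot: [-3.141, 0.0, -0.377]
ft_force: [1.0, -0.4, 0.5]
opening: 0.498
grip_force: 0.0
```

Call:
drive_tool:
  targets:
    - {"jaw": 0, "travel": [0.005, -0.037, 0], "twist": 0}
    - {"jaw": 0, "travel": [0.011, -0.074, 0], "twist": 0}
    - {"jaw": 0, "travel": [0.017, -0.111, 0], "twist": 0}
    - {"jaw": 0, "travel": [0.023, -0.148, 0], "twist": 0}
    - {"jaw": 0, "travel": [0.028, -0.185, 0], "twist": 0}
    - {"jaw": 0, "travel": [0.034, -0.222, 0], "twist": 0}
    - {"jaw": 0, "travel": [0.04, -0.259, 0], "twist": 0}
    - {"jaw": 0, "travel": [0.0455, -0.296, 0], "twist": 0}

```text
t: 1.43
eef_pos: [540.4, -56.2, 293.3]
tcp_rot: [3.141, 0.0, -0.371]
ft_force: [0.2, 0.2, 0.5]
opening: 0.006
grip_force: 0.0
```

```bash
python3 - <<'E'
from h import *
from cell import state, read_camera
s=state();print(s["t"],s["eef_pos"],s["tcp_rot"],s["ft_force"],s["opening"])
c=read_camera("wrist");pickle.dump(c,open("w.pkl","wb"))
I=cv2.resize(c["frame"][...,::-1],None,fx=1.5,fy=1.5)
p=[540,-58.4,-.3715]
for z,hx,hy in((76,68,95),(70,48,75)):
    cv2.polylines(I,[np.int32(proj(c,outline(p,z,hx,hy))*1.5)],1,(0,0,255),1)
cv2.imwrite("pics/w.png",I)
E
```

```text
1.4333 [540.43482946 -56.18585551 293.28337809] [ 3.14146614e+00  2.50655628e-04 -3.71127945e-01] [0.20027129 0.16274302 0.4885653 ] 0.005975874454897195
```

View pics/w.png

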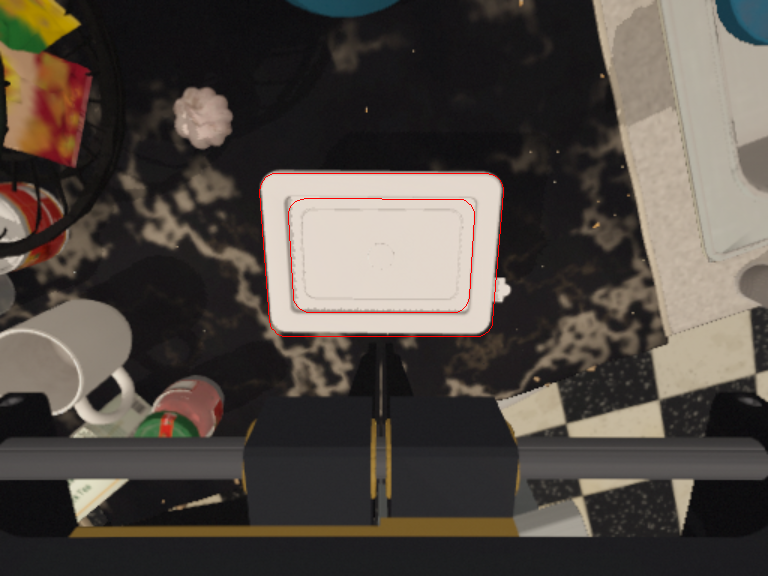

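Call:
drive_tool:
  targets:
    - {"jaw": 0, "travel": [-0.019, -0.028, 0.03], "twist": 0}
    - {"jaw": 0, "travel": [-0.038, -0.056, 0.06], "twist": 0}
    - {"jaw": 0, "travel": [-0.058, -0.085, 0.09], "twist": 0}
    - {"jaw": 0, "travel": [-0.058, -0.085, 0.12], "twist": 0}
    - {"jaw": 0, "travel": [-0.058, -0.085, 0.15], "twist": 0}
    - {"jaw": 0, "travel": [-0.058, -0.085, 0.17], "twist": 0}
    - {"jaw": 0, "travel": [-0.058, -0.085, 0.18], "twist": 0}
    - {"jaw": 0, "travel": [-0.058, -0.085, 0.18], "twist": 0}

```text
t: 2.15
eef_pos: [515.9, 42.1, 111.6]
tcp_rot: [3.14, 0.003, -0.371]
ft_force: [0.1, 0.4, -0.4]
opening: 0.004
grip_force: 0.0
```

Call:
drive_tool:
  targets:
    - {"jaw": 0, "travel": [0.001, 0, 0.002], "twist": 0}
    - {"jaw": 0, "travel": [0.001, 0, 0.004], "twist": 0}
    - {"jaw": 0, "travel": [0.001, 0, 0.006], "twist": 0}
    - {"jaw": 0, "travel": [0.001, 0, 0.008], "twist": 0}
    - {"jaw": 0, "travel": [0.001, 0, 0.01], "twist": 0}
    - {"jaw": 0, "travel": [0.001, 0, 0.012], "twist": 0}
    - {"jaw": 0, "travel": [0.001, 0, 0.013], "twist": 0}
    - {"jaw": 0, "travel": [0.001, 0, 0.013], "twist": 0}

```text
t: 2.82
eef_pos: [517.5, 41.8, 100.3]
tcp_rot: [3.141, 0.0, -0.371]
ft_force: [0.0, -0.3, 0.2]
opening: 0.006
grip_force: 0.0
```

Tip about 81. Slower now.

Call:
drive_tool:
  targets:
    - {"jaw": 0, "travel": [0, 0, 0.001], "twist": 0}
    - {"jaw": 0, "travel": [0, 0, 0.002], "twist": 0}
    - {"jaw": 0, "travel": [0, 0, 0.003], "twist": 0}
    - {"jaw": 0, "travel": [0, 0, 0.004], "twist": 0}
    - {"jaw": 0, "travel": [0, 0, 0.005], "twist": 0}
    - {"jaw": 0, "travel": [0, 0, 0.006], "twist": 0}
    - {"jaw": 0, "travel": [0, 0, 0.007], "twist": 0}
    - {"jaw": 0, "travel": [0, 0, 0.007], "twist": 0}

```text
t: 3.48
eef_pos: [517.6, 41.8, 93.3]
tcp_rot: [3.142, -0.0, -0.371]
ft_force: [0.2, -0.7, 0.2]
opening: 0.002
grip_force: 0.1
```

Call:
drive_tool:
  targets:
    - {"jaw": 0, "travel": [0, 0, 0.0005], "twist": 0}
    - {"jaw": 0, "travel": [0, 0, 0.001], "twist": 0}
    - {"jaw": 0, "travel": [0, 0, 0.0015], "twist": 0}
    - {"jaw": 0, "travel": [0, 0, 0.002], "twist": 0}
    - {"jaw": 0, "travel": [0, 0, 0.0025], "twist": 0}
    - {"jaw": 0, "travel": [0, 0, 0.003], "twist": 0}
    - {"jaw": 0, "travel": [0, 0, 0.003], "twist": 0}

```text
t: 4.07
eef_pos: [517.6, 41.8, 90.3]
tcp_rot: [3.142, -0.0, -0.371]
ft_force: [0.2, 0.1, 1.3]
opening: 0.001
grip_force: 0.5
```

Call:
drive_tool:
  targets:
    - {"jaw": 0, "travel": [0, 0, 0.0005], "twist": 0}
    - {"jaw": 0, "travel": [0, 0, 0.001], "twist": 0}
    - {"jaw": 0, "travel": [0, 0, 0.0015], "twist": 0}
    - {"jaw": 0, "travel": [0, 0, 0.002], "twist": 0}
    - {"jaw": 0, "travel": [0, 0, 0.002], "twist": 0}

```text
t: 4.48
eef_pos: [517.6, 41.8, 88.6]
tcp_rot: [-3.142, -0.0, -0.371]
ft_force: [-1.3, -0.1, 4.0]
opening: 0.006
grip_force: 2.5
```

Call:
drive_tool:
  targets:
    - {"jaw": 0, "travel": [0, 0, 0.0005], "twist": 0}
    - {"jaw": 0, "travel": [0, 0, 0.001], "twist": 0}
    - {"jaw": 0, "travel": [0, 0, 0.0015], "twist": 0}
    - {"jaw": 0, "travel": [0, 0, 0.0015], "twist": 0}

```text
t: 4.82
eef_pos: [517.7, 41.8, 87.9]
tcp_rot: [-3.141, -0.001, -0.371]
ft_force: [-3.9, 0.0, 17.3]
opening: 0.0
grip_force: 8.4
```

Call:
drive_tool:
  targets:
    - {"jaw": 0, "travel": [0, 0.004, 0], "twist": 0}
    - {"jaw": 0, "travel": [0, 0.008, 0], "twist": 0}
    - {"jaw": 0, "travel": [0, 0.013, 0], "twist": 0}
    - {"jaw": 0, "travel": [0, 0.018, 0], "twist": 0}
    - {"jaw": 0, "travel": [0, 0.023, 0], "twist": 0}
    - {"jaw": 0, "travel": [0, 0.028, 0], "twist": 0}
    - {"jaw": 0, "travel": [0, 0.033, 0], "twist": 0}
    - {"jaw": 0, "travel": [0, 0.038, 0], "twist": 0}

```text
t: 5.48
eef_pos: [505.7, 6.7, 88.3]
tcp_rot: [-3.139, -0.005, -0.372]
ft_force: [2.8, 8.0, 14.4]
opening: 0.005
grip_force: 7.2
```

Call:
drive_tool:
  targets:
    - {"jaw": 0, "travel": [0, 0.006, 0], "twist": 0}
    - {"jaw": 0, "travel": [0, 0.012, 0], "twist": 0}
    - {"jaw": 0, "travel": [0, 0.018, 0], "twist": 0}
    - {"jaw": 0, "travel": [0, 0.024, 0], "twist": 0}
    - {"jaw": 0, "travel": [0, 0.03, 0], "twist": 0}
    - {"jaw": 0, "travel": [0, 0.036, 0], "twist": 0}
    - {"jaw": 0, "travel": [0, 0.042, 0], "twist": 0}
    - {"jaw": 0, "travel": [0, 0.047, 0], "twist": 0}

```text
t: 6.15
eef_pos: [488.6, -37.3, 88.3]
tcp_rot: [-3.14, -0.005, -0.372]
ft_force: [4.8, 8.3, 16.5]
opening: 0.006
grip_force: 8.3
```

```bash
python3 - <<'E'
from h import *
from cell import state, read_camera
s=state();print(s["eef_pos"],s["ft_force"])
for n in("side","top"):
    c=read_camera(n);I=cv2.resize(c["frame"][...,::-1],None,fx=8,fy=8,interpolation=cv2.INTER_CUBIC)
    cv2.polylines(I,[np.int32(proj(c,outline([541,-58.5,-.3715],70))*8+4)],1,(0,0,255),2)
    I=I[1320:1850,1840:2360] if n=="side" else I[1040:1720,1360:2160]
    I=cv2.resize(I,(400,400));o=I if n=="side" else np.hstack([o,I])
cv2.imwrite("pics/s2.png",o)
E
```

```text
[488.58147632 -37.33206807  88.30692492] [ 4.8301497   8.33104401 16.54152131]
```

View pics/s2.png

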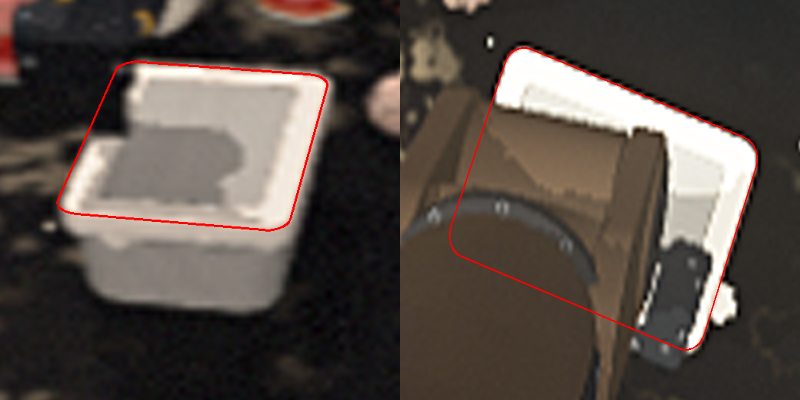

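Call:
drive_tool:
  targets:
    - {"jaw": 0, "travel": [0, 0.006, 0], "twist": 0}
    - {"jaw": 0, "travel": [0, 0.012, 0], "twist": 0}
    - {"jaw": 0, "travel": [0, 0.018, 0], "twist": 0}
    - {"jaw": 0, "travel": [0, 0.024, 0], "twist": 0}
    - {"jaw": 0, "travel": [0, 0.03, 0], "twist": 0}
    - {"jaw": 0, "travel": [0, 0.036, 0], "twist": 0}
    - {"jaw": 0, "travel": [0, 0.042, 0], "twist": 0}
    - {"jaw": 0, "travel": [0, 0.047, 0], "twist": 0}

```text
t: 6.92
eef_pos: [471.4, -81.3, 88.2]
tcp_rot: [-3.14, -0.005, -0.372]
ft_force: [3.0, 8.9, 17.6]
opening: 0.003
grip_force: 8.3
```

Call:
drive_tool:
  targets:
    - {"jaw": 0, "travel": [0, 0.006, 0], "twist": 0}
    - {"jaw": 0, "travel": [0, 0.012, 0], "twist": 0}
    - {"jaw": 0, "travel": [0, 0.018, 0], "twist": 0}
    - {"jaw": 0, "travel": [0, 0.024, 0], "twist": 0}
    - {"jaw": 0, "travel": [0, 0.03, 0], "twist": 0}
    - {"jaw": 0, "travel": [0, 0.036, 0], "twist": 0}
    - {"jaw": 0, "travel": [0, 0.038, 0], "twist": 0}
    - {"jaw": 0, "travel": [0, 0.038, 0], "twist": 0}

```text
t: 7.58
eef_pos: [457.2, -117.0, 88.1]
tcp_rot: [-3.141, -0.004, -0.372]
ft_force: [1.9, 2.4, 15.8]
opening: 0.005
grip_force: 8.0
```

Call:
drive_tool:
  targets:
    - {"jaw": 0, "travel": [0.006, 0, 0], "twist": 0}
    - {"jaw": 0, "travel": [0.012, 0, 0], "twist": 0}
    - {"jaw": 0, "travel": [0.018, 0, 0], "twist": 0}
    - {"jaw": 0, "travel": [0.024, 0, 0], "twist": 0}
    - {"jaw": 0, "travel": [0.03, 0, 0], "twist": 0}
    - {"jaw": 0, "travel": [0.036, 0, 0], "twist": 0}
    - {"jaw": 0, "travel": [0.042, 0, 0], "twist": 0}
    - {"jaw": 0, "travel": [0.048, 0, 0], "twist": 0}

```text
t: 8.25
eef_pos: [497.7, -133.0, 87.9]
tcp_rot: [3.141, 0.007, -0.371]
ft_force: [-19.3, 3.9, 30.3]
opening: 0.004
grip_force: 15.1
```

Call:
drive_tool:
  targets:
    - {"jaw": 0, "travel": [0.001, 0, -0.0008], "twist": 0}
    - {"jaw": 0, "travel": [0.006, 0, -0.001], "twist": 0}
    - {"jaw": 0, "travel": [0.012, 0, -0.001], "twist": 0}
    - {"jaw": 0, "travel": [0.018, 0, -0.001], "twist": 0}
    - {"jaw": 0, "travel": [0.024, 0, -0.001], "twist": 0}

```text
t: 8.67
eef_pos: [521.6, -142.2, 88.2]
tcp_rot: [3.141, 0.004, -0.371]
ft_force: [-10.2, 3.1, 12.9]
opening: 0.01
grip_force: 7.1
```

Call:
drive_tool:
  targets:
    - {"jaw": 0, "travel": [0.006, 0, 0], "twist": 0}
    - {"jaw": 0, "travel": [0.012, 0, 0], "twist": 0}
    - {"jaw": 0, "travel": [0.018, 0, 0], "twist": 0}
    - {"jaw": 0, "travel": [0.024, 0, 0], "twist": 0}
    - {"jaw": 0, "travel": [0.03, 0, 0], "twist": 0}
    - {"jaw": 0, "travel": [0.036, 0, 0], "twist": 0}
    - {"jaw": 0, "travel": [0.042, 0, 0], "twist": 0}
    - {"jaw": 0, "travel": [0.044, 0, 0.0003], "twist": 0}

```text
t: 9.33
eef_pos: [563.4, -158.4, 88.1]
tcp_rot: [3.141, 0.003, -0.371]
ft_force: [-9.6, 4.2, 18.2]
opening: 0.003
grip_force: 9.1
```

Call:
drive_tool:
  targets:
    - {"jaw": 0, "travel": [0, -0.006, 0], "twist": 0}
    - {"jaw": 0, "travel": [0, -0.012, 0], "twist": 0}
    - {"jaw": 0, "travel": [0, -0.018, 0], "twist": 0}
    - {"jaw": 0, "travel": [0, -0.024, 0], "twist": 0}
    - {"jaw": 0, "travel": [0, -0.03, 0], "twist": 0}
    - {"jaw": 0, "travel": [0, -0.036, 0], "twist": 0}
    - {"jaw": 0, "travel": [0, -0.042, 0], "twist": 0}

```text
t: 9.92
eef_pos: [579.7, -120.2, 88.4]
tcp_rot: [3.141, -0.002, -0.371]
ft_force: [-2.9, -6.0, 9.1]
opening: 0.007
grip_force: 4.6
```

Call:
drive_tool:
  targets:
    - {"jaw": 0, "travel": [0, -0.005, 0.0005], "twist": 0}
    - {"jaw": 0, "travel": [0, -0.011, 0.0006], "twist": 0}
    - {"jaw": 0, "travel": [0, -0.017, 0.0006], "twist": 0}
    - {"jaw": 0, "travel": [0, -0.023, 0.0006], "twist": 0}
    - {"jaw": 0, "travel": [0, -0.029, 0.0006], "twist": 0}
    - {"jaw": 0, "travel": [0, -0.035, 0.0006], "twist": 0}
    - {"jaw": 0, "travel": [0, -0.041, 0.0006], "twist": 0}

```text
t: 10.5
eef_pos: [594.7, -82.4, 88.4]
tcp_rot: [3.14, -0.003, -0.371]
ft_force: [-4.6, -8.8, 15.4]
opening: 0.001
grip_force: 7.3
```

Call:
drive_tool:
  targets:
    - {"jaw": 0, "travel": [0, -0.006, 0], "twist": 0}
    - {"jaw": 0, "travel": [0, -0.012, 0], "twist": 0}
    - {"jaw": 0, "travel": [0, -0.018, 0], "twist": 0}
    - {"jaw": 0, "travel": [0, -0.024, 0], "twist": 0}
    - {"jaw": 0, "travel": [0, -0.03, 0], "twist": 0}
    - {"jaw": 0, "travel": [0, -0.036, 0], "twist": 0}
    - {"jaw": 0, "travel": [0, -0.042, 0], "twist": 0}

```text
t: 11.08
eef_pos: [609.9, -43.2, 88.4]
tcp_rot: [3.141, -0.002, -0.371]
ft_force: [-3.8, -7.8, 14.5]
opening: 0.004
grip_force: 7.3
```

Call:
drive_tool:
  targets:
    - {"jaw": 0, "travel": [0, -0.006, 0], "twist": 0}
    - {"jaw": 0, "travel": [0, -0.012, 0], "twist": 0}
    - {"jaw": 0, "travel": [0, -0.018, 0], "twist": 0}
    - {"jaw": 0, "travel": [0, -0.024, 0], "twist": 0}
    - {"jaw": 0, "travel": [0, -0.03, 0], "twist": 0}
    - {"jaw": 0, "travel": [0, -0.036, 0], "twist": 0}
    - {"jaw": 0, "travel": [0, -0.042, 0], "twist": 0}
    - {"jaw": 0, "travel": [0, -0.044, 0], "twist": 0}

```text
t: 11.75
eef_pos: [625.9, -1.7, 88.2]
tcp_rot: [3.141, -0.002, -0.371]
ft_force: [-4.0, -7.5, 13.7]
opening: 0.001
grip_force: 7.0
```

Call:
drive_tool:
  targets:
    - {"jaw": 0, "travel": [-0.005, 0, 0.0002], "twist": 0}
    - {"jaw": 0, "travel": [-0.011, 0, 0.0002], "twist": 0}
    - {"jaw": 0, "travel": [-0.017, 0, 0.0002], "twist": 0}
    - {"jaw": 0, "travel": [-0.023, 0, 0.0002], "twist": 0}
    - {"jaw": 0, "travel": [-0.029, 0, 0.0002], "twist": 0}
    - {"jaw": 0, "travel": [-0.034, 0, 0.0002], "twist": 0}

```text
t: 12.25
eef_pos: [596.1, 10.8, 88.5]
tcp_rot: [-3.14, -0.007, -0.371]
ft_force: [7.5, -2.3, 11.0]
opening: 0.004
grip_force: 5.0
```

Call:
drive_tool:
  targets:
    - {"jaw": 0, "travel": [-0.005, 0, 0.0004], "twist": 0}
    - {"jaw": 0, "travel": [-0.011, 0, 0.0005], "twist": 0}
    - {"jaw": 0, "travel": [-0.017, 0, 0.0005], "twist": 0}
    - {"jaw": 0, "travel": [-0.023, 0, 0.0005], "twist": 0}
    - {"jaw": 0, "travel": [-0.029, 0, 0.0005], "twist": 0}
    - {"jaw": 0, "travel": [-0.035, 0, 0.0005], "twist": 0}
    - {"jaw": 0, "travel": [-0.041, 0, 0.0005], "twist": 0}

```text
t: 12.83
eef_pos: [559.0, 25.5, 88.5]
tcp_rot: [-3.139, -0.01, -0.371]
ft_force: [9.5, -2.9, 14.5]
opening: 0.008
grip_force: 6.9
```

Call:
drive_tool:
  targets:
    - {"jaw": 0, "travel": [-0.006, 0, 0], "twist": 0}
    - {"jaw": 0, "travel": [-0.012, 0, 0], "twist": 0}
    - {"jaw": 0, "travel": [-0.018, 0, 0], "twist": 0}
    - {"jaw": 0, "travel": [-0.024, 0, 0], "twist": 0}
    - {"jaw": 0, "travel": [-0.03, 0, 0], "twist": 0}
    - {"jaw": 0, "travel": [-0.036, 0, 0], "twist": 0}
    - {"jaw": 0, "travel": [-0.041, 0, 0], "twist": 0}
    - {"jaw": 0, "travel": [-0.041, 0, 0], "twist": 0}

```text
t: 13.5
eef_pos: [519.9, 40.7, 88.2]
tcp_rot: [-3.139, -0.008, -0.371]
ft_force: [6.1, 0.2, 15.3]
opening: 0.004
grip_force: 7.8
```

Call:
drive_tool:
  targets:
    - {"jaw": 0, "travel": [0, 0, -0.004], "twist": 0}
    - {"jaw": 0, "travel": [0, 0, -0.01], "twist": 0}
    - {"jaw": 0, "travel": [0, 0.03, -0.01], "twist": 0}
    - {"jaw": 0, "travel": [-0.001, 0.07, -0.01], "twist": 0}
    - {"jaw": 0, "travel": [-0.003, 0.11, -0.01], "twist": 0}
    - {"jaw": 0, "travel": [-0.003, 0.15, -0.01], "twist": 0}
    - {"jaw": 0, "travel": [-0.003, 0.17, -0.01], "twist": 0}
    - {"jaw": 0, "travel": [-0.003, 0.17, -0.007], "twist": 0}

```text
t: 14.17
eef_pos: [451.6, -119.4, 93.7]
tcp_rot: [3.141, 0.0, -0.375]
ft_force: [-0.3, -0.1, 0.0]
opening: 0.005
grip_force: 0.0
```

Call:
drive_tool:
  targets:
    - {"jaw": 0, "travel": [0, 0, 0.002], "twist": 0}
    - {"jaw": 0, "travel": [0, 0, 0.003], "twist": 0}
    - {"jaw": 0, "travel": [0, 0, 0.004], "twist": 0}
    - {"jaw": 0, "travel": [0, 0, 0.0045], "twist": 0}
    - {"jaw": 0, "travel": [0, 0, 0.005], "twist": 0}
    - {"jaw": 0, "travel": [0, 0, 0.005], "twist": 0}

```text
t: 14.67
eef_pos: [453.0, -115.6, 88.5]
tcp_rot: [-3.141, -0.0, -0.37]
ft_force: [-0.6, 2.4, 5.2]
opening: 0.003
grip_force: 2.3
```

Call:
drive_tool:
  targets:
    - {"jaw": 0, "travel": [0, 0, 0.0005], "twist": 0}
    - {"jaw": 0, "travel": [0, 0, 0.001], "twist": 0}
    - {"jaw": 0, "travel": [0, 0, 0.001], "twist": 0}

```text
t: 14.92
eef_pos: [453.0, -115.7, 88.0]
tcp_rot: [-3.142, -0.001, -0.37]
ft_force: [-2.6, 3.0, 13.5]
opening: 0.003
grip_force: 6.9
```

Call:
drive_tool:
  targets:
    - {"jaw": 0, "travel": [0, 0, -0.01], "twist": 0}
    - {"jaw": 0, "travel": [0.03, 0, -0.01], "twist": 0}
    - {"jaw": 0, "travel": [0.06, 0, -0.01], "twist": 0}
    - {"jaw": 0, "travel": [0.09, 0, -0.01], "twist": 0}
    - {"jaw": 0, "travel": [0.118, 0, -0.01], "twist": 0}
    - {"jaw": 0, "travel": [0.118, 0, -0.005], "twist": 0}
    - {"jaw": 0, "travel": [0.118, 0, -0.002], "twist": 0}
    - {"jaw": 0, "travel": [0.118, 0, -0.001], "twist": 0}

```text
t: 15.58
eef_pos: [563.4, -158.9, 88.4]
tcp_rot: [-3.142, -0.002, -0.371]
ft_force: [4.0, -1.3, 9.9]
opening: 0.005
grip_force: 4.8
```

Call:
drive_tool:
  targets:
    - {"jaw": 0, "travel": [0, 0, 0.0005], "twist": 0}
    - {"jaw": 0, "travel": [0, 0, 0.001], "twist": 0}
    - {"jaw": 0, "travel": [0, 0, 0.001], "twist": 0}

```text
t: 15.83
eef_pos: [563.4, -158.9, 88.5]
tcp_rot: [-3.142, -0.004, -0.371]
ft_force: [4.1, -0.8, 8.5]
opening: 0.006
grip_force: 4.1
```

Call:
drive_tool:
  targets:
    - {"jaw": 0, "travel": [0, 0, 0.0005], "twist": 0}
    - {"jaw": 0, "travel": [0, 0, 0.001], "twist": 0}
    - {"jaw": 0, "travel": [0, 0, 0.001], "twist": 0}

```text
t: 16.08
eef_pos: [563.4, -158.9, 88.2]
tcp_rot: [-3.142, -0.004, -0.371]
ft_force: [2.3, 0.4, 15.9]
opening: 0.002
grip_force: 8.1
```

Firm. Far-left likewise, then withdraw.

Call:
drive_tool:
  targets:
    - {"jaw": 0, "travel": [0, 0, -0.01], "twist": 0}
    - {"jaw": 0, "travel": [0, -0.04, -0.01], "twist": 0}
    - {"jaw": 0, "travel": [0, -0.08, -0.01], "twist": 0}
    - {"jaw": 0, "travel": [0, -0.12, -0.01], "twist": 0}
    - {"jaw": 0, "travel": [0, -0.16, -0.01], "twist": 0}
    - {"jaw": 0, "travel": [0, -0.168, -0.006], "twist": 0}
    - {"jaw": 0, "travel": [0, -0.168, -0.002], "twist": 0}
    - {"jaw": 0, "travel": [0, -0.168, 0], "twist": 0}

```text
t: 16.75
eef_pos: [623.9, -0.4, 87.8]
tcp_rot: [-3.138, -0.001, -0.371]
ft_force: [-1.0, 20.2, 32.6]
opening: 0.004
grip_force: 16.3
```

Call:
drive_tool:
  targets:
    - {"jaw": 0, "travel": [0, 0, 0], "twist": 0}
    - {"jaw": 0, "travel": [0, 0, 0.0003], "twist": 0}
    - {"jaw": 0, "travel": [0, 0, 0.0003], "twist": 0}

```text
t: 17.0
eef_pos: [623.9, -2.5, 88.0]
tcp_rot: [-3.139, -0.003, -0.372]
ft_force: [1.0, 10.6, 17.9]
opening: 0.006
grip_force: 8.7
```

Call:
drive_tool:
  targets:
    - {"jaw": 0, "travel": [0, 0, -0.01], "twist": 0}
    - {"jaw": 0, "travel": [0, 0, -0.04], "twist": 0}
    - {"jaw": 0, "travel": [-0.02, 0.02, -0.08], "twist": 0}
    - {"jaw": 0, "travel": [-0.04, 0.04, -0.12], "twist": 0}
    - {"jaw": 0, "travel": [-0.058, 0.06, -0.16], "twist": 0}
    - {"jaw": 0, "travel": [-0.058, 0.085, -0.2], "twist": 0}
    - {"jaw": 0, "travel": [-0.058, 0.085, -0.205], "twist": 0}
    - {"jaw": 0, "travel": [-0.058, 0.085, -0.205], "twist": 0}

```text
t: 17.67
eef_pos: [537.9, -63.6, 296.4]
tcp_rot: [-3.141, -0.007, -0.374]
ft_force: [0.4, -1.1, 0.7]
opening: 0.005
grip_force: 0.0
```

```bash
python3 - <<'E'
from h import *
from cell import state, read_camera
c=read_camera("wrist");I=cv2.resize(c["frame"][...,::-1],None,fx=1.5,fy=1.5)
cv2.polylines(I,[np.int32(proj(c,outline([541,-58.5,-.3715],70))*1.5)],1,(0,0,255),1)
J=read_camera("side")["frame"][165:225,230:295,::-1];J=cv2.resize(J,None,fx=3,fy=3,interpolation=cv2.INTER_CUBIC)
I[-J.shape[0]:,:J.shape[1]]=J
cv2.imwrite("pics/end.png",I)
E
```

```text
(no output)
```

View pics/end.png

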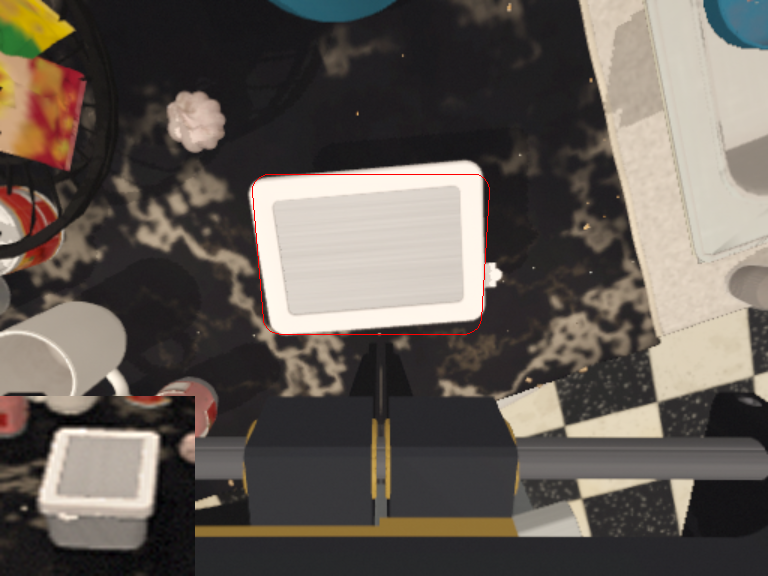

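```bash
python3 -c "
from cell import job_done;print(job_done())"
```

```text
the job is handed in; nothing more can be done
None
```

I ran the closed fingertips round the rim (near, right, far, left) and pressed every corner to a firm stop at one consistent height; a quick check touch afterwards turned the box a few degrees and shifted it about 5 mm, nothing else looked disturbed, and the job is handed in (no verdict shown).

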